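# Press the yellow button to open the combings bin

### The arm

A 6-joint arm with a two-finger parallel gripper is mounted at the origin on the work surface. World frame = base frame: x ahead of the robot, y to its left, z up, the work surface at z = 0. Lengths are in m, angles in rad, forces in N, time in s.
With the tool pointing down it reaches from about 0.375 to 0.975 m from the base axis. Payload 3.8 kg.
Tool frame: the origin (TCP) lies at the very end of the fingers, on their centre line; the grasp point (between the pads) lies 19 mm behind it (bot.pinch_z is the distance from the TCP to the grasp point, in m); x points along the fingers, y is the direction in which the jaws open and shut, and the axes are right-handed (so a half turn about x gives the same grasp; the last joint's range is limited). The gripper opens to 85 mm and grips with 20 to 120 N. Pads are 22 mm wide; open, the fingers measure 114 mm over their backs; the gripper's body (76 mm by 85 mm) begins 54 mm behind the grasp point. The pads swing forward as they close: fully open they stand 13 mm farther back than shut.
Start: joints at [1.142, 0.264, 1.604, -0, 1.274, -0.037], TCP at [0.258, 0.624, 0.231] pointing down, gripper open.
Joint ranges: [-2.63, 2.63], [-0.94, 2.18], [0.31, 2.57], [-1.31, 4.45], [0, 2.66], [-2.55, 2.55]. Speed limits (rad/s): [2.57, 2.57, 3.14, 3.14, 3.14, 3.14].

### API

Orientations are given as a rotation vector (axis times angle).
In Python, from workcell import monitor, imaging, finish_job, bot gives the robot as it stands.
- The arm moves only by the tool jog_arm, never from a script. Its argument "rows" is a list of rows, each a list of 7 numbers: the shift along the tool's x, y, z in m, then the turn, a rotation vector about the tool's x, y, z in rad, then the opening in per cent of the stroke, from 0 (shut) to 100 (fully open). A call has 1 to 20 rows; each row is the pose to reach, as a shift and turn from the pose measured when the call began, along the tool's axes at that moment; what a row does not reach only later rows make up. A row lasts 1/10 s, in which the tool goes at most 50 mm and 8.59 degrees, less where a joint would pass 70% of its speed; a pose out of reach is approached as far as the arm can. A call with a gripper value outside its range is refused whole. The fingers move at their own pace and stop on an object; "force" is the grip in N (left out, the last holds). Time passes only in rows, so rows that repeat a pose let the fingers close. It gives the time, the measured TCP pose, the force and the opening at its end, in the units of the state.
- monitor.read_state(): the state, without advancing time (a new reading comes with each control period).
- imaging.read_camera(name): name is "side" or "top"; returns the picture (420x560x3 uint8, blue, green, red); there is no depth.
- imaging.camera_params(name): a dict with "fx", "fy", "cx", "cy" (pixels), "k1" (the pictures are not rectified: a ray, as slopes to the right and down, at radius r is drawn at 1 + k1 r^2 times it, then the intrinsics apply), "T" (4x4, takes a point from camera to world coordinates). Camera axes: x right, y down, z forward; pixel columns grow to the right and rows downward; lengths in m; the calibration is good to about 2 mm. A picture is of the moment at which its call begins. camera_params takes no time and is no camera call.
- finish_job(): hands the job in, once; it reports no verdict.
The state is a dict: "time": time; "q": joint angles; "joint_vel": joint speeds; "joint_torque": joint torques, N m; "tool_pos": TCP position; "tcp_rot": TCP orientation; "wrist_force": force on the tool from outside, world axes, zero at the start; "torque": the same for the moment, N m; "width": opening from 0.0 (shut) to 1.0 (fully open).
Only numpy, scipy, OpenCV 4.12 (cv2) and the standard library are available. Lean on these libraries where they do the work, as an engineer would, in place of code of your own. Each camera call takes 0.05 s, during which the arm holds its last target. There are 200 camera calls.

### The job

The dog is combed: open the steel bin with the yellow button for the hair by gently pressing that yellow button down with the fingertips until its lid springs up, then draw back clear and leave the lid standing open. Leave the bin with the blue button alone and shut, and do not touch the brushes or the comb; nothing is to be gripped or picked up.

Things in the scene. Friction and masses are not known exactly. Their poses are not given: they have to be found in the camera images.
- yellow_bin: Small round steel bench bin with the yellow button, fixed to the bench: 148 mm across, 162 mm high over its closed lid. Origin: centre of its underside, on the bench; z up; its -x axis points to the side where the button sticks out (at yaw 0 towards the robot), +x to the lid hinge.
- yellow_button_top (a point): Top of the rounded ridge across the middle of the yellow press button, where it is to be pressed. The button is a plate 44 mm (bin x) by 40 mm (bin y) and 8 mm thick sticking out of the bin's rim, level with the closed lid; the ridge runs along bin y, 36 mm long, and stands 4 mm above the plate. The point lies 112 mm from the bin's axis along its -x, 166 mm above the bench. The point moves with the plate.
- yellow_button (a joint): Tilt of that button, rad: 0 at rest, 0.40 fully down. It rocks about a pin 32 mm inward of the centre of its top, so pressing it straight down at its centre lowers that point by 32 mm per rad. The sprung plate needs, pressed on its ridge, about 1.2 N to start, 2.5 N at about 0.16 rad (5 mm), where its latch nose lets go of the lid, and 4.5 N fully down (about 12 mm), where it meets a hard stop. Pressed nearer the bin it takes more force. It springs back when let go.
- yellow_lid (a joint): Angle of that bin's round steel lid (156 mm across, 6 mm thick), rad: 0 shut under the latch, 1.25 fully open. Hinged on the bin's +x rim. Once unlatched a weak damped spring swings it up, in about 1.5 s, and holds it up; it does not shut by itself. Its rising edge starts 34 mm inward of the button's centre and swings up and away from the button; it may brush the gripper harmlessly.
- blue_bin: Small round steel bench bin with the blue button, fixed to the bench: 148 mm across, 162 mm high over its closed lid. Origin: centre of its underside, on the bench; z up; its -x axis points to the side where the button sticks out (at yaw 0 towards the robot), +x to the lid hinge.
- blue_button_top (a point): Top of the rounded ridge across the middle of the blue press button, where it is to be pressed. The button is a plate 44 mm (bin x) by 40 mm (bin y) and 8 mm thick sticking out of the bin's rim, level with the closed lid; the ridge runs along bin y, 36 mm long, and stands 4 mm above the plate. The point lies 112 mm from the bin's axis along its -x, 166 mm above the bench. The point moves with the plate.
- blue_button (a joint): Tilt of that button, rad: 0 at rest, 0.40 fully down. It rocks about a pin 32 mm inward of the centre of its top, so pressing it straight down at its centre lowers that point by 32 mm per rad. The sprung plate needs, pressed on its ridge, about 1.2 N to start, 2.5 N at about 0.16 rad (5 mm), where its latch nose lets go of the lid, and 4.5 N fully down (about 12 mm), where it meets a hard stop. Pressed nearer the bin it takes more force. It springs back when let go.
- blue_lid (a joint): Angle of that bin's round steel lid (156 mm across, 6 mm thick), rad: 0 shut under the latch, 1.25 fully open. Hinged on the bin's +x rim. Once unlatched a weak damped spring swings it up, in about 1.5 s, and holds it up; it does not shut by itself. Its rising edge starts 34 mm inward of the button's centre and swings up and away from the button; it may brush the gripper harmlessly.
- slicker: Black plastic slicker brush lying pins down, 180 mm long, 60 mm wide at the head, 30 mm high. Origin near mid-length on the bench; x along it, handle towards -x.
- comb: Chrome comb lying flat, 180 mm by 32 mm, 5 mm high. Origin near its centre on the bench; x along it.
- wood_brush: Small wooden brush lying bristles down, 130 mm by 50 mm, 34 mm high. Origin at its centre on the bench; x along it.

How it is judged:
On the way, in this order (a step that is already met when the one before it is completed fails the run):
1. the fingertips press the yellow button down to where its latch lets go (value of joint yellow_button above 0.1 rad and contact force between the fingers and yellow_bin above 0.5 N and value of joint yellow_lid below 0.5 rad).
2. the lid of the yellow-button bin has sprung up (value of joint yellow_lid above 1 rad), for 0.2 s.
At the end, for the whole second after the job is handed in: The lid of the yellow-button bin stands open (over 1.0 rad) at rest and its button is back up (under 0.06 rad); the blue-button bin is shut with its button up; brushes and comb lie within 12 mm of where they were (value of joint yellow_lid above 1 rad and velocity of joint yellow_lid between -0.1 and 0.1 rad/s and value of joint yellow_button below 0.06 rad and value of joint each of blue_lid, blue_button below 0.08 rad and distance of each of slicker, comb, wood_brush from where it was at the start of the episode below 0.012 m and linear speed of each of slicker, comb, wood_brush below 0.02 m/s); the robot touches nothing.
It fails at once if the button of the yellow-button bin, or the bin, is pushed harder than 22 N (contact force between any of the fingers, the arm and yellow_bin above 22 N).
It fails at once if the robot touches the blue-button bin (contact force between any of the fingers, the arm and blue_bin above 0.5 N).
It fails at once if the blue button is pressed or its lid opens (value of joint any of blue_button, blue_lid above 0.08 rad).
It fails at once if a brush or the comb is touched, moved or lifted (contact force between any of the fingers, the arm and slicker above 0.5 N or contact force between any of the fingers, the arm and comb above 0.5 N or contact force between any of the fingers, the arm and wood_brush above 0.5 N or distance of any of slicker, comb, wood_brush from where it was at the start of the episode above 0.012 m).
It also fails if it takes over 34 s, if anything falls off the work surface, if the arm or the gripper's body presses on something with over 40 N, if the wrist force passes 120 N, or if a joint passes its speed limit or range.

## Working session

There is one attempt and no reset: what is moved stays moved. The work goes in short steps, Python scripts to look and compute and a tool call to move; the robot and the scene stay as the last step left them, time stands still between calls to the robot, and variables do not carry over. Pictures are saved under pics/ and viewed, about 8 in all and at most 12, crops included, and the job is handed in when it is done.

Besides the shell and the picture viewer there is one more tool, called after "Call:" as a command line: name --pt "numbers of a row" for each row, then --argument value for the rest. jog_arm: Moves the arm, as the interface text tells. Its arguments: {"type":"object","properties":{"rows":{"type":"array","items":{"type":"array","items":{"type":"number"}}},"force":{"type":"number"}},"required":["rows"]}

```bash
mkdir -p pics; cat > h.py <<'E'
import cv2, numpy as np
from workcell import monitor, imaging, finish_job, bot
def ray(cam,u,v):
    p=imaging.camera_params(cam); K=np.array([[p["fx"],0,p["cx"]],[0,p["fy"],p["cy"]],[0,0,1]])
    d=np.array([(u-p["cx"])/p["fx"],(v-p["cy"])/p["fy"]]); s=d.copy()
    for _ in range(30): s=d/(1+p["k1"]*(s@s))
    T=np.array(p["T"]); return T[:3,3],T[:3,:3]@np.array([*s,1])
def onplane(cam,u,v,z):
    o,d=ray(cam,u,v); return o+d*(z-o[2])/d[2]
def proj(cam,P):
    p=imaging.camera_params(cam); T=np.linalg.inv(np.array(p["T"])); c=T[:3,:3]@P+T[:3,3]
    s=c[:2]/c[2]; s=s*(1+p["k1"]*(s@s)); return p["fx"]*s[0]+p["cx"],p["fy"]*s[1]+p["cy"]
E
python3 - <<'E'
from h import *
for n in("top","side"):
    im=imaging.read_camera(n); cv2.imwrite(f"pics/{n}0.png",im)
    h=cv2.cvtColor(im,cv2.COLOR_BGR2HSV)
    for c,lo,hi in(("yel",20,35),("blue",95,130)):
        m=cv2.inRange(h,(lo,110,60),(hi,255,255))
        k,_,st,ce=cv2.connectedComponentsWithStats(m)
        for i in range(1,k):
            if st[i,4]>40: print(n,c,st[i],ce[i].round(1),onplane(n,*ce[i],.164).round(4))
    print(np.array(imaging.camera_params(n)["T"]).round(3).tolist())
print(monitor.read_state())
E
```

```text
top yel [189 219  22  29 513] [199.5 233.4] [0.5298 0.1229 0.164 ]
top blue [349 222  24  29 502] [360.6 235.8] [ 0.5285 -0.2237  0.164 ]
[[0.012, -0.998, 0.058, 0.532], [-1.0, -0.012, 0.002, -0.032], [-0.001, -0.058, -0.998, 1.118], [0.0, 0.0, 0.0, 1.0]]
side yel [291 234  35  19 534] [308.4 243.1] [0.5277 0.1336 0.164 ]
side blue [330 163  25  11 224] [341.7 168.6] [ 0.5259 -0.2089  0.164 ]
[[-0.964, -0.143, 0.225, 0.398], [-0.266, 0.466, -0.844, 0.754], [0.016, -0.873, -0.487, 0.572], [0.0, 0.0, 0.0, 1.0]]
{'time': 0.1, 'q': array([ 1.14212033e+00,  2.64656061e-01,  1.60528189e+00,  5.04464757e-05,
        1.27371611e+00, -3.68740626e-02]), 'joint_vel': array([-0.00139065, -0.00256219, -0.00291546, -0.00094837,  0.00152073,
       -0.00042814]), 'joint_torque': array([ 1.19180284e-03, -5.16709507e+01, -3.68589520e+01,  4.81164011e-05,
        6.27531612e-03, -3.43360148e-05]), 'tool_pos': array([0.25743629, 0.62323795, 0.23007719]), 'tcp_rot': array([ 0.30582279,  1.5493765 , -0.30897275]), 'wrist_force': array([ 0.5848315 ,  0.35899245, -0.23192487]), 'torque': array([-0.02855017, -0.01932172, -0.03306842]), 'width': 0.9976284603424029}
```

View pics/top0.png

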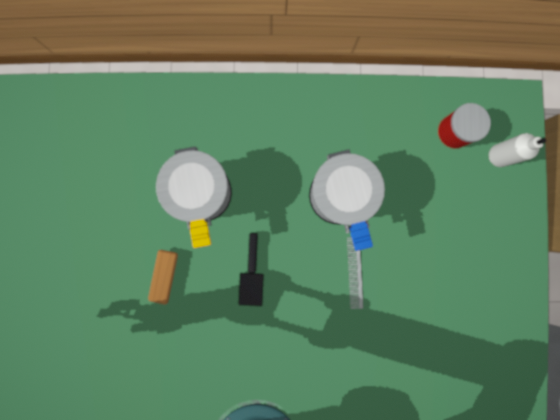

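View pics/side0.png

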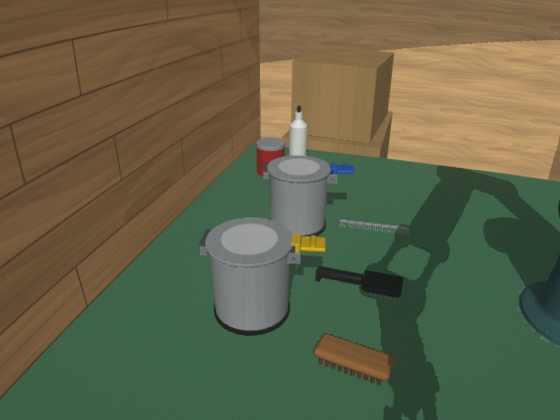

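The top view shows the yellow button at about (200,233) below the lid at (192,186), and the blue button at (361,236). The side view agrees, with yellow at (308,243). Next I'll get the lid centre, the bin yaw and the move.

```bash
cat > m.py <<'E'
from h import *
from scipy.spatial.transform import Rotation as R
im=cv2.imread("pics/top0.png"); g=cv2.medianBlur(cv2.cvtColor(im,cv2.COLOR_BGR2GRAY),3)
c=cv2.HoughCircles(g[130:240,140:250],cv2.HOUGH_GRADIENT,1,80,param1=100,param2=15,minRadius=30,maxRadius=40)
u,v,r=c[0][0]; u+=140;v+=130
C=onplane("top",u,v,.162); E=onplane("top",u+r,v,.162); B=onplane("top",199.5,233.4,.164)
print("lid",u,v,r,C.round(4),"diam",2*np.linalg.norm(E-C),"dist",np.linalg.norm((B-C)[:2]))
d=(C-B)[:2]; yaw=np.arctan2(d[1],d[0]); print("yaw",yaw)
P=C[:2]-.112*np.array([np.cos(yaw),np.sin(yaw)]); print("pt",P,B, "side proj",proj("side",np.array([*B[:2],.166])))
# two-view rays
o1,d1=ray("top",199.5,233.4); o2,d2=ray("side",308.4,243.1)
t=np.linalg.lstsq(np.c_[d1,-d2],o2-o1,rcond=None)[0]; print("2view",o1+t[0]*d1,o2+t[1]*d2)
s=monitor.read_state(); M=R.from_rotvec(s["tcp_rot"]); print(M.as_matrix().round(3).tolist())
tgt=np.array([*B[:2],.21]); print("shift",M.inv().apply(tgt-s["tool_pos"]))
# target: x down, y (jaw) along bin x
for sg in(1,-1):
    x=np.array([0,0,-1]);y=sg*np.array([np.cos(yaw),np.sin(yaw),0]);Q=R.from_matrix(np.c_[x,y,np.cross(x,y)])
    print("turn",(M.inv()*Q).as_rotvec())
E
python3 m.py
```

```text
lid 190.5 185.5 36.1 [0.6332 0.1449 0.162 ] diam 0.15704961817505225 dist 0.10581863225227009
yaw 0.21053259173526515
pt [0.5236411  0.12152432] [0.52968598 0.12281611 0.164     ] side proj (np.float64(308.706343811148), np.float64(238.73832525938306))
2view [0.5296712  0.12385278 0.15760821] [0.52966027 0.12385071 0.15760789]
[[-0.001, 0.382, 0.924], [-0.002, 0.924, -0.382], [-1.0, -0.002, -0.0]]
shift [ 0.02076013 -0.35849278  0.44271542]
turn [9.68446629e-01 8.82336627e-04 1.95492169e-03]
turn [-2.17314476e+00 -2.30738769e-03  1.04141904e-03]
```

Call:
jog_arm --pt "0 -0.024 0.0294 0.0645 0 0 0" --pt "0 -0.048 0.0588 0.129 0 0 0" --pt "0 -0.072 0.0882 0.1935 0 0 0" --pt "0 -0.096 0.1176 0.258 0 0 0" --pt "0 -0.12 0.147 0.3225 0 0 0" --pt "0 -0.144 0.1764 0.387 0 0 0" --pt "0 -0.168 0.2058 0.4515 0 0 0" --pt "0 -0.192 0.2352 0.516 0 0 0" --pt "0 -0.216 0.2646 0.5805 0 0 0" --pt "0 -0.24 0.294 0.645 0 0 0" --pt "0 -0.264 0.3234 0.7095 0 0 0" --pt "0 -0.288 0.3528 0.774 0 0 0" --pt "0 -0.312 0.3822 0.8385 0 0 0" --pt "0.005 -0.336 0.4116 0.903 0 0 0" --pt "0.01 -0.36 0.441 0.968 0 0 0" --pt "0.01 -0.36 0.441 0.968 0 0 0" --pt "0.01 -0.36 0.441 0.968 0 0 0" --pt "0.01 -0.36 0.441 0.968 0 0 0"

```text
time: 1.9
tool_pos: [0.5271, 0.1227, 0.2206]
tcp_rot: [1.05, 1.302, -1.054]
wrist_force: [-0.0, -0.4, -0.7]
width: -0.002
```

```bash
python3 - <<'E'
from h import *
a=imaging.read_camera("top")[130:330,100:300]; b=imaging.read_camera("side")[130:330,200:400]
cv2.imwrite("pics/c1.png",cv2.resize(np.hstack([a,b]),(800,400),interpolation=cv2.INTER_CUBIC))
s=monitor.read_state(); print(s["tool_pos"],s["tcp_rot"],s["wrist_force"],s["width"],s["time"])
print(proj("side",s["tool_pos"]),proj("top",s["tool_pos"]))
E
```

```text
[0.52708482 0.12318784 0.22083236] [ 1.04942199  1.30213555 -1.05251568] [-0.45413166  0.50743692 -0.35911553] 0.005693123653666272 2.0
(np.float64(311.41835586513764), np.float64(211.43902696971267)) (np.float64(194.7561114706627), np.float64(234.6890117759433))
```

View pics/c1.png

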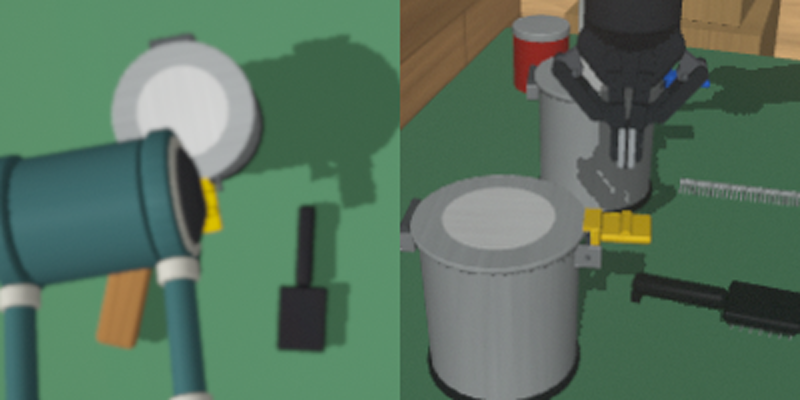

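The side view puts the fingertips at (312,212), right above the ridge at about (312,238), and the height and projection agree. I'll descend slowly now.

Call:
jog_arm --pt "0.015 0 0 0 0 0 0" --pt "0.03 0 0 0 0 0 0" --pt "0.042 0 0 0 0 0 0" --pt "0.048 0 0 0 0 0 0" --pt "0.05 0 0 0 0 0 0" --pt "0.052 0 0 0 0 0 0" --pt "0.054 0 0 0 0 0 0" --pt "0.056 0 0 0 0 0 0" --pt "0.058 0 0 0 0 0 0" --pt "0.059 0 0 0 0 0 0" --pt "0.06 0 0 0 0 0 0" --pt "0.061 0 0 0 0 0 0" --pt "0.062 0 0 0 0 0 0" --pt "0.062 0 0 0 0 0 0"

```text
time: 3.4
tool_pos: [0.5269, 0.1231, 0.1587]
tcp_rot: [1.049, 1.302, -1.053]
wrist_force: [-2.9, -0.9, 3.5]
width: 0.003
```

Call:
jog_arm --pt "0.001 0 0 0 0 0 0" --pt "0.001 0 0 0 0 0 0" --pt "0.001 0 0 0 0 0 0" --pt "0.001 0 0 0 0 0 0"

```text
time: 3.8
tool_pos: [0.5265, 0.123, 0.1579]
tcp_rot: [1.049, 1.303, -1.053]
wrist_force: [-6.0, -0.8, 5.0]
width: -0.001
```

```bash
python3 - <<'E'
from h import *
b=imaging.read_camera("side")[80:330,170:420]
cv2.imwrite("pics/c2.png",cv2.resize(b,(600,600),interpolation=cv2.INTER_CUBIC))
s=monitor.read_state(); print(s["tool_pos"],s["wrist_force"],s["time"])
E
```

```text
[0.52649795 0.1229678  0.157869  ] [-5.46792175 -1.24189639  5.33248829] 3.85
```

View pics/c2.png

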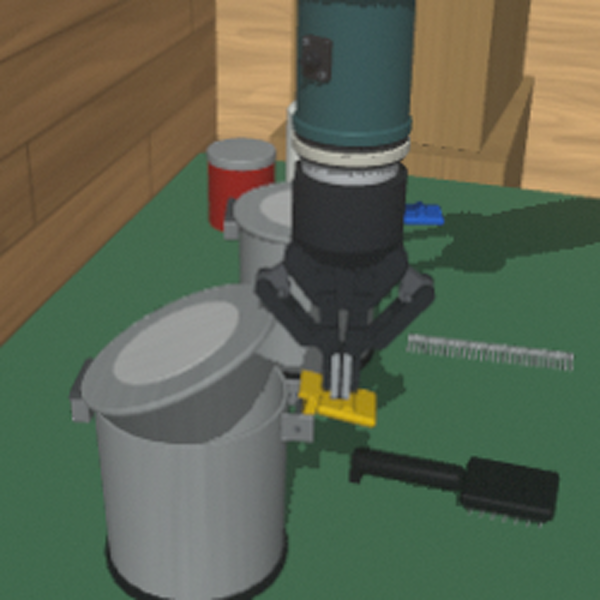

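The lid is released and rising at about 0.4 rad, with the button tilted under the fingertips. I'll draw back up and away from the lid.

Call:
jog_arm --pt "-0.004 0 0 0 0 0 0" --pt "-0.01 -0.002 0 0 0 0 0" --pt "-0.018 -0.008 0 0 0 0 0" --pt "-0.026 -0.018 0 0 0 0 0" --pt "-0.034 -0.03 0 0 0 0 0" --pt "-0.045 -0.045 0 0 0 0 0" --pt "-0.06 -0.06 0 0 0 0 0" --pt "-0.08 -0.075 0 0 0 0 0" --pt "-0.1 -0.09 0 0 0 0 0" --pt "-0.12 -0.1 0 0 0 0 0" --pt "-0.13 -0.1 0 0 0 0 0" --pt "-0.13 -0.1 0 0 0 0 0" --pt "-0.13 -0.1 0 0 0 0 0" --pt "-0.13 -0.1 0 0 0 0 0" --pt "-0.13 -0.1 0 0 0 0 0" --pt "-0.13 -0.1 0 0 0 0 0" --pt "-0.13 -0.1 0 0 0 0 0" --pt "-0.13 -0.1 0 0 0 0 0" --pt "-0.13 -0.1 0 0 0 0 0" --pt "-0.13 -0.1 0 0 0 0 0"

```text
time: 5.85
tool_pos: [0.4291, 0.1021, 0.2882]
tcp_rot: [1.049, 1.303, -1.053]
wrist_force: [0.2, -0.2, 0.2]
width: -0.002
```

Call:
jog_arm --pt "0 0 0 0 0 0 0" --pt "0 0 0 0 0 0 0" --pt "0 0 0 0 0 0 0" --pt "0 0 0 0 0 0 0" --pt "0 0 0 0 0 0 0" --pt "0 0 0 0 0 0 0" --pt "0 0 0 0 0 0 0" --pt "0 0 0 0 0 0 0" --pt "0 0 0 0 0 0 0" --pt "0 0 0 0 0 0 0"

```text
time: 6.85
tool_pos: [0.4291, 0.1021, 0.2881]
tcp_rot: [1.049, 1.303, -1.053]
wrist_force: [0.0, -0.4, 0.3]
width: 0.004
```

```bash
python3 - <<'E'
from h import *
b=imaging.read_camera("side"); cv2.imwrite("pics/c3.png",b)
s=monitor.read_state(); print(s["tool_pos"],s["wrist_force"],s["time"])
E
```

```text
[0.42905938 0.10208561 0.28811676] [0.18575867 0.29550077 0.12719008] 6.9
```

View pics/c3.png

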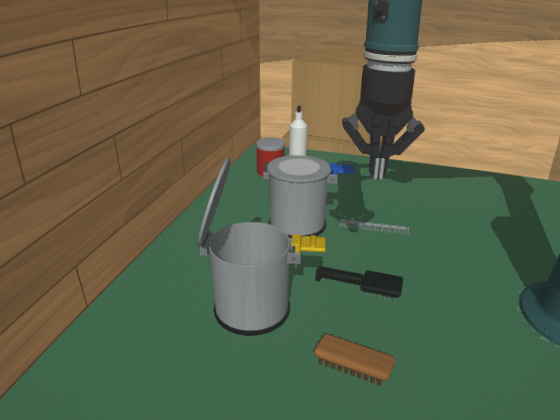

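The yellow lid stands fully open, edge-on from (205,240) to (228,160). Its button is back up at (308,243), the blue bin is shut, the brushes and comb look unmoved, and the gripper is clear.

```bash
python3 -c "
from h import *
print(finish_job())"
```

```text
the job is handed in; nothing more can be done
None
```

The yellow-button bin is open and the job is handed in; no verdict was reported. I pressed the yellow button about 8 mm down with the closed fingertips. The wrist force in the readings peaked at about 7.8 N, against the 22 N limit. The lid sprang up, and I drew the gripper up and back, clear of the bin.

**Last checks:** At 6.9 s the side picture showed the yellow lid standing fully open and its button back at its rest position. The blue bin was shut, and the brushes and comb looked unmoved. The wrist force was about zero. These were judged by eye from the picture; I did not measure the lid angle or how far the brushes and comb might have shifted.

**Disagreements:**
- The button measured 106 mm from the lid's centre, against the stated 112 mm. I aimed between the two estimates.
- The rising lid probably leaned on the gripper for a moment: the reading showed about 6 N sideways, before I drew back.

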